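Close the quick-release jaw of a circuit-board holder

TASK

Clamp the green circuit board in its holder: press down the blue release pad in the middle of the sliding jaw and, keeping it pressed, push the jaw along its rail until it is fully home against the red stop, so that its yellow clips reach over the board's edge. Then let the pad spring up and move clear. Pick nothing up, never force the jaw along against its brake, and leave the board lying on its supports and the loose things around the holder where they are.

Things in the scene. Friction and masses are not known exactly. Their poses are not given: they have to be found in the camera images.
- holder: Circuit-board holder screwed to the bench: dark rail 36 mm wide, 380 mm long, top at 30 mm, on two 210 mm tube feet. Origin on the bench under the rail's middle; y runs along the rail from the sliding jaw to the board and fixed jaw, x across the rail, z up. Fixed jaw: 130 mm wide, y 134 to 158 mm, top 62 mm. Beyond y = 165 mm a parked black probe arm, up to 150 mm high.
- jaw (a joint): Sliding jaw's position along the holder's +y, in m: 0 = far from the board (jaw centre at y = -102 mm), 0.100 = against the red stop, a hard stop (jaw centre at y = -2 mm). Starts at 0 to 0.05. With the pad up a friction brake holds it (about 20 N); with the pad pressed it runs with 1 to 2 N and stays where it is left.
- pad (a joint): How far the release pad is pressed, in m: 0 = up (brake on), 0.007 = bottom. It starts to move at about 9 N, needs about 12 N at the bottom, and springs back when let go; the brake is fully off from about 0.001 on. Any depth from 0.002 to 0.006 will do while sliding.
- pad_top (a point): Centre of the blue release pad's flat top face, in the middle of the sliding jaw, 72 mm above the bench when up (10 mm above the jaw); moves with jaw and pad. The pad is 44 mm across the rail, 52 mm along it; a rib 5 mm wide, 3 mm high edges both ends (towards and away from the board), 42 mm of flat face between. Press from above with closed fingers.
- jaw_face (a point): Middle of the sliding jaw's face that looks to the board, 46 mm above the bench. The jaw is a dark block 130 mm across the rail, 64 mm along it, top 62 mm above the bench, with two yellow clips that stand 10 mm out from this face, their grooves at the board's height.
- stop_face (a point): Middle of the face of the red stop yoke that the jaw meets, fixed on the holder (y = 30 mm, 46 mm above the bench). The yoke is 144 mm wide across the rail, its two red end studs 52 mm high, one either side of the board.
- board: Loose green circuit board, 96 mm across the rail x 100 mm along it x 2 mm, parts on it up to 14 mm high, 70 g, lying level on the holder's supports with its underside 50 mm above the bench and one edge already in the fixed jaw's clips. Origin at the centre of its underside, near y = 82 mm in the holder's frame.
- screwdriver: Loose screwdriver with a red handle, 160 mm, lying beside the rail on the holder's -x side. Leave alone.
- tweezers: Loose dark steel tweezers, 115 mm, 10 mm high, on the holder's -x side. Leave alone.
- spare_clip: Loose yellow spare clip, 18 x 30 x 21 mm, on the bench on the holder's -x side. Leave alone.
- heatsink: Loose finned aluminium heat sink, 40 x 44 x 26 mm, beside the sliding jaw on the holder's +x side. Leave alone.
- flux: Loose small amber bottle with a black cap, 34 mm wide, 85 mm high, on the holder's +x side. Leave alone.
- spool: Loose grey metal solder spool standing on its flange, 58 mm wide, 41 mm high, on the holder's +x side. Leave alone.
- board_edge (a point): Middle of the board's edge that faces the sliding jaw, near y = 32 mm in the holder's frame, 51 mm above the bench.

How it is judged:
By the outcome, as a careful person would: the job done as asked, in the order asked, and still so for the second after the job is handed in, with the robot touching nothing.
It also fails if it takes over 38 s, if anything falls off the work surface, if the arm or the gripper's body presses on something with over 40 N, if the wrist force passes 120 N, or if a joint passes its speed limit or range.

ROBOT

A 7-joint arm with a two-finger parallel gripper is mounted at the origin on the work surface. World frame = base frame: x ahead of the robot, y to its left, z up, the work surface at z = 0. Lengths are in m, angles in rad, forces in N, time in s.
With the tool pointing down it reaches from about 0.425 to 0.925 m from the base axis. Payload 6.8 kg.
Tool frame: the origin (TCP) lies on the centre line of the jaws, within the pads' length; the fingertips stand 19 mm ahead of it and the grasp point (between the pads) is the TCP (tcp_to_tips is the distance from the TCP to the fingertips, in m); x points along the fingers, y is the direction in which the jaws open and shut, and the axes are right-handed (so a half turn about x gives the same grasp; the last joint's range is limited). The gripper opens to 85 mm and grips with 20 to 120 N. Pads are 22 mm wide; open, the fingers measure 114 mm over their backs; the gripper's body (76 mm by 85 mm) begins 54 mm behind the grasp point. The pads swing forward as they close: fully open they stand 13 mm farther back than shut.
Start: joints at [1.197, 0.477, 0.022, 1.555, -0.011, 1.109, -0.083], TCP at [0.177, -0.651, 0.25] pointing down, gripper open.
Joint ranges: [-2.96, 2.96], [-0.34, 2.1], [-1.41, 1.46], [0.24, 2.44], [-1.37, 4.51], [0.17, 1.92], [-2.96, 2.96]. Speed limits (rad/s): [2.39, 2.39, 3.14, 3.14, 3.14, 3.14, 3.14].

INTERFACE

Orientations are given as a unit quaternion [w, x, y, z].
In Python, from station import get_obs, read_camera, hand_in, spot_in, cut_out, tcp_to_tips gives the robot as it stands.
- The arm moves only by the shell command python3 -m jog 'ROWS' [FORCE]. ROWS is JSON, a list of rows, each an object of numbers: "gripper": the closure, from 0 (fully open) to 1 (shut); "dx", "dy", "dz": the shift along the world's x, y, z in m; "rx", "ry", "rz": the turn, a rotation vector about the world's x, y, z in degrees. In form: [{"gripper": .., "dx": .., "dy": .., "dz": .., "rx": .., "ry": .., "rz": ..}, ...]. A call has 1 to 10 rows; each row is the pose to reach, as a shift and turn from the pose commanded when the call began; what a row does not reach only later rows make up. A row lasts 1/10 s, in which the tool goes at most 50 mm and 8.59 degrees, less where a joint would pass 70% of its speed; a pose out of reach is approached as far as the arm can. A call with a gripper value outside its range is refused whole. The fingers move at their own pace and stop on an object; FORCE is the grip in N (left out, the last holds). Time passes only in rows, so rows that repeat a pose let the fingers close. It gives the time, the measured TCP pose, the force and the opening at its end, in the units of the state.
- get_obs(): the state, without advancing time (a new reading comes with each control period).
- read_camera(name): name is "side" or "top" or "wrist"; returns a dict with "pixels" (384x512x3 uint8, blue, green, red), "range_z" (384x512 float32, m along the optical axis (not along the pixel's ray), 0 where there is no reading), "camera_matrix" (3x3 intrinsics, pixels), "cam_to_world" (4x4, takes a point from camera to world coordinates). Camera axes: x right, y down, z forward; pixel columns grow to the right and rows downward; lengths in m; the calibration is good to about 2 mm. The wrist camera is an equidistant fisheye: a pixel r from the principal point sees the ray r / f radians off the axis. A picture is of the moment at which its call begins.
- hand_in(): hands the job in, once; it reports no verdict.
Trained networks look in the newest picture that a camera, given by its name, has taken for a name from the list of things; names that differ only in an ending like _2 or _b are one class to them, and where a whole thing is asked for, a point or a joint stands for the part that bears it (a point fixed in the world has none). Each returns a list of dicts, best first, with "conf" (0 to 1); they miss things now and then, are a little off and sometimes report something else, mostly with a low value. They report only what shows in the picture. A call takes as long as a camera call.
- spot_in(camera, label): "box" ([centre column, centre row, width, height] in pixels, round what is visible of it).
- cut_out(camera, label): "mask" (384x512 bool, what is visible of it) and "box" ([centre column, centre row, width, height] in pixels, round what is visible of it).
The state is a dict: "t": time; "q": joint angles; "joint_vel": joint speeds; "joint_torque": joint torques, N m; "eef_pos": TCP position; "tool_rot": TCP orientation; "contact_force": force on the tool from outside, world axes, zero at the start; "torque": the same for the moment, N m; "gripper_width": opening from 0.0 (shut) to 1.0 (fully open).
Only numpy, scipy, OpenCV 4.12 (cv2) and the standard library are available. Lean on these libraries where they do the work, as an engineer would, in place of code of your own. Each camera call takes 0.05 s, during which the arm holds its last target. There are 200 camera calls.

## Working session

There is one attempt and no reset: what is moved stays moved. The work goes in short steps, Python scripts to look and compute and a shell command to move; the robot and the scene stay as the last step left them, time stands still between calls to the robot, and variables do not carry over. Pictures are saved under pics/ and viewed, about 8 in all and at most 12, crops included, and the job is handed in when it is done.

```bash
mkdir -p pics; cat > h.py <<'E'
import numpy as np, cv2
from station import *
def pts(c,mask=None):
    z=c["range_z"]; K=c["camera_matrix"]; T=c["cam_to_world"]
    v,u=np.nonzero((z>0)&(mask if mask is not None else True))
    d=z[v,u]; P=np.c_[(u-K[0,2])/K[0,0]*d,(v-K[1,2])/K[1,1]*d,d]
    return P@T[:3,:3].T+T[:3,3],u,v
E
python3 - <<'E'
from h import *
o=get_obs();print(o["t"],o["eef_pos"],o["tool_rot"],o["contact_force"],o["gripper_width"],tcp_to_tips)
im=[]
for n in("top","side"):
    c=read_camera(n); im.append(c["pixels"].copy())
    for l in("pad_top","jaw_face","board","stop_face","holder","heatsink","flux","spool"):
        r=cut_out(n,l)
        if not r: print(n,l,"none");continue
        r=r[0];P,u,v=pts(c,r["mask"])
        print(n,l,round(r["conf"],2),np.round(r["box"]),"med",np.round(np.median(P,0),4),"lo",np.round(np.percentile(P,3,axis=0),3),"hi",np.round(np.percentile(P,97,axis=0),3))
cv2.imwrite("pics/a.png",cv2.resize(np.vstack(im),(448*1,600*1)) if 0 else cv2.resize(np.hstack(im),(800,300)))
cv2.imwrite("pics/top.png",cv2.resize(im[0],(800,600)));cv2.imwrite("pics/side.png",cv2.resize(im[1],(800,600)))
E
```

```text
0.0 [ 0.17711845 -0.65078927  0.24933376] [-0.09306826 -0.70073066 -0.09429351  0.70101611] [ 0.17576434 -0.56598296  0.37953334] 0.9966200535881663 0.019
top pad_top 0.8 [274. 188.  34.  30.] med [0.5913 0.0181 0.072 ] lo [ 0.57  -0.007  0.068] hi [0.613 0.044 0.076]
top jaw_face 0.85 [272. 191.  54.  81.] med [0.5892 0.021  0.0622] lo [ 0.53  -0.015  0.057] hi [0.651 0.059 0.074]
top board 0.63 [177. 207.  60.  64.] med [0.5564 0.1921 0.0517] lo [0.51  0.146 0.048] hi [0.604 0.239 0.062]
top stop_face 0.72 [189. 201. 273. 149.] med [0.5791 0.0817 0.0603] lo [ 0.487 -0.065  0.013] hi [0.654 0.354 0.147]
top holder 0.95 [191. 201. 269. 147.] med [0.5784 0.0726 0.0602] lo [ 0.487 -0.065  0.012] hi [0.652 0.353 0.147]
top heatsink 0.81 [263. 137.  30.  29.] med [0.6953 0.035  0.0214] lo [0.674 0.012 0.001] hi [0.717 0.056 0.028]
top flux 0.91 [237.  96.  17.  24.] med [0.7609 0.0845 0.058 ] lo [0.752 0.071 0.015] hi [0.776 0.098 0.086]
top spool 0.58 [163. 120.  33.  32.] med [0.7264 0.2197 0.0402] lo [0.704 0.197 0.003] hi [0.752 0.247 0.044]
side pad_top 0.69 [269. 197.  36.  29.] me
[... 168 characters left out ...]
hi [0.651 0.055 0.074]
side board 0.56 [196. 167.  62.  44.] med [0.5522 0.1856 0.0516] lo [0.51  0.141 0.049] hi [0.6   0.234 0.062]
side stop_face 0.75 [227. 176. 200. 195.] med [0.5736 0.0417 0.0569] lo [ 0.481 -0.071  0.001] hi [0.658 0.341 0.139]
side holder 0.97 [230. 176. 201. 194.] med [0.573  0.0416 0.0577] lo [ 0.481 -0.072  0.01 ] hi [0.657 0.343 0.14 ]
side heatsink 0.68 [298. 180.  22.  26.] med [0.6971 0.0268 0.0236] lo [0.68  0.007 0.006] hi [0.714 0.053 0.027]
side flux 0.9 [302. 141.  16.  40.] med [0.7585 0.0768 0.046 ] lo [0.75  0.066 0.006] hi [0.775 0.093 0.085]
side spool 0.69 [244. 129.  25.  29.] med [0.7194 0.2112 0.0386] lo [0.702 0.194 0.002] hi [0.751 0.242 0.042]
```

View pics/top.png

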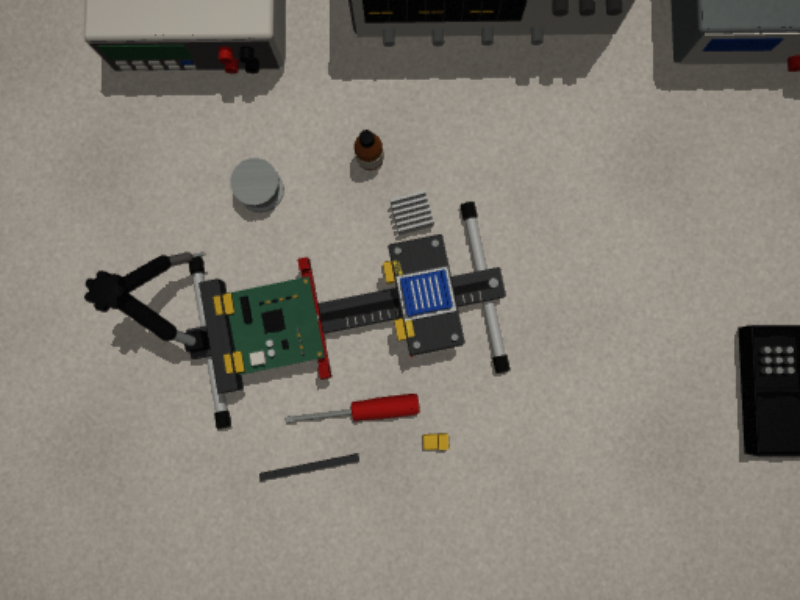

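View pics/side.png

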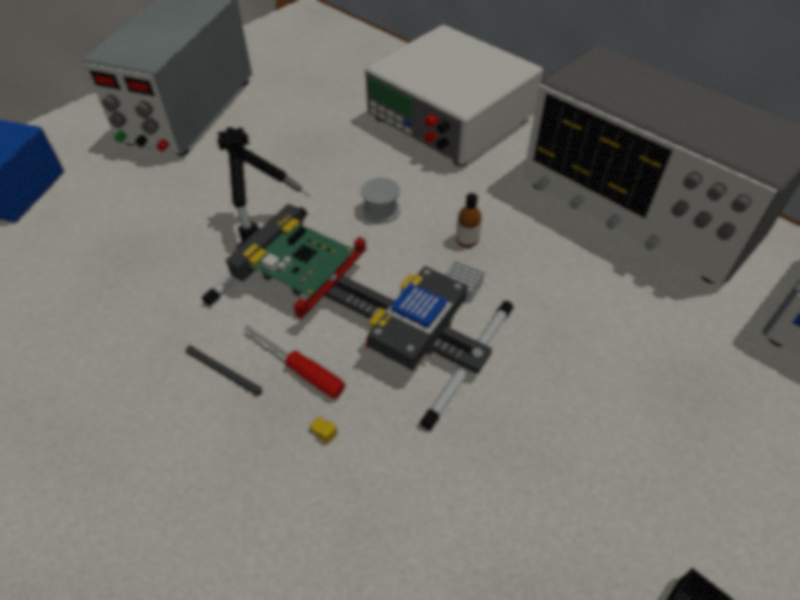

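```bash
python3 - <<'E'
from h import *
from scipy.spatial.transform import Rotation as R
w,x,y,z=get_obs()["tool_rot"];print(R.from_quat([x,y,z,w]).as_matrix().round(3))
for n in("top","side"):
    c=read_camera(n); out={}
    for l in("pad_top","jaw_face","board"):
        m=cut_out(n,l)[0]["mask"];P,u,v=pts(c,m)
        lo,hi={"pad_top":(.068,.078),"jaw_face":(.058,.078),"board":(.047,.056)}[l]
        P=P[(P[:,2]>lo)&(P[:,2]<hi)]
        P=P[(np.abs(P[:,:2]-np.median(P[:,:2],0))<.08).all(1)]
        (cx,cy),s,a=cv2.minAreaRect(P[:,:2].astype(np.float32))
        out[l]=(cx,cy);print(n,l,(round(cx,4),round(cy,4)),np.round(s,3),round(a,1),len(P))
    m=cut_out(n,"holder")[0]["mask"];P,u,v=pts(c,m);px=c["pixels"][v,u].astype(int)
    # red stop studs
    r=(px[:,2]>110)&(px[:,1]<70)&(px[:,0]<80)&(P[:,2]>.03)&(P[:,2]<.06)
    Q=P[r];print("red",len(Q));
    if len(Q)>4:
        print(np.round(cv2.minAreaRect(Q[:,:2].astype(np.float32))[0],4),cv2.minAreaRect(Q[:,:2].astype(np.float32))[1:])
    d=np.subtract(out["board"],out["jaw_face"]);print("dir jaw->board deg",np.degrees(np.arctan2(d[1],d[0])),np.hypot(*d))
E
```

```text
[[ 0.     0.263 -0.965]
 [-0.    -0.965 -0.263]
 [-1.     0.    -0.   ]]
top pad_top (0.5914, 0.0191) [0.044 0.052] 11.0 704
top jaw_face (0.5904, 0.0236) [0.129 0.073] 11.0 2587
top board (0.5568, 0.1945) [0.097 0.101] 11.7 2586
red 141
[0.5659 0.149 ] ((0.14023445546627045, 0.011466428637504578), 11.566545486450195)
dir jaw->board deg 101.1056971395107 0.17419717258000514
side pad_top (0.5896, 0.0158) [0.045 0.052] 10.3 548
side jaw_face (0.5877, 0.0203) [0.134 0.074] 11.3 1927
side board (0.5549, 0.1922) [0.099 0.103] 11.3 1468
red 5
[0.6278 0.1612] ((0.004122018814086914, 0.010958613827824593), 64.15912628173828)
dir jaw->board deg 100.79897834637184 0.1750733232214269
```

The top view shows the holder with its rail running right to left. The blue pad is at (427,292), the board at (270,325), and the red yoke at (313,320). The side view agrees. The board, stop and pad measurements put the jaw at about y = -97 mm, which leaves about 95 mm to go along (-0.194, 0.981). I'll move above the pad with the fingers shut.

```bash
python3 -m jog '[{"gripper":1,"dx":0.012,"dy":0.02,"dz":0},{"gripper":1,"dx":0.035,"dy":0.056,"dz":0},{"gripper":1,"dx":0.06,"dy":0.096,"dz":0},{"gripper":1,"dx":0.085,"dy":0.136,"dz":0},{"gripper":1,"dx":0.11,"dy":0.176,"dz":0},{"gripper":1,"dx":0.135,"dy":0.216,"dz":0},{"gripper":1,"dx":0.16,"dy":0.256,"dz":0},{"gripper":1,"dx":0.185,"dy":0.296,"dz":0},{"gripper":1,"dx":0.21,"dy":0.336,"dz":0},{"gripper":1,"dx":0.23,"dy":0.37,"dz":0}]' 30
```

```text
$[0]: bad value
```

```bash
python3 -m jog '[{"gripper":1.0,"dx":0.012,"dy":0.02,"dz":0.0,"rx":0,"ry":0,"rz":0}]' 30; python3 -c "
from h import *;o=get_obs();print(o['t'],o['eef_pos'])"; python3 -m jog --help | head -20
```

```text
t: 1.5
eef_pos: [0.1867, -0.6331, 0.2501]
tool_rot: [-0.093, -0.7, -0.092, 0.702]
contact_force: [-0.4, 0.1, 0.5]
gripper_width: 0.854
1.5 [ 0.18668169 -0.63314876  0.25012589]invalid input: not JSON, or not a number
```

All the keys have to be in each row.

```bash
python3 -m jog '[{"gripper":1,"dx":0.025,"dy":0.04,"dz":0,"rx":0,"ry":0,"rz":0},{"gripper":1,"dx":0.05,"dy":0.08,"dz":0,"rx":0,"ry":0,"rz":-1},{"gripper":1,"dx":0.075,"dy":0.12,"dz":0,"rx":0,"ry":0,"rz":-2},{"gripper":1,"dx":0.1,"dy":0.16,"dz":0,"rx":0,"ry":0,"rz":-3},{"gripper":1,"dx":0.125,"dy":0.2,"dz":0,"rx":0,"ry":0,"rz":-4},{"gripper":1,"dx":0.15,"dy":0.24,"dz":0,"rx":0,"ry":0,"rz":-4},{"gripper":1,"dx":0.175,"dy":0.28,"dz":0,"rx":0,"ry":0,"rz":-4},{"gripper":1,"dx":0.2,"dy":0.32,"dz":0,"rx":0,"ry":0,"rz":-4},{"gripper":1,"dx":0.225,"dy":0.36,"dz":0,"rx":0,"ry":0,"rz":-4},{"gripper":1,"dx":0.25,"dy":0.4,"dz":0,"rx":0,"ry":0,"rz":-4}]' 30
```

```text
t: 2.5
eef_pos: [0.4401, -0.2297, 0.2507]
tool_rot: [0.069, 0.704, 0.069, -0.703]
contact_force: [1.0, -0.6, 0.5]
gripper_width: 0.003
```

```bash
python3 -m jog '[{"gripper":1,"dx":0.025,"dy":0.04,"dz":0,"rx":0,"ry":0,"rz":0},{"gripper":1,"dx":0.05,"dy":0.08,"dz":0,"rx":0,"ry":0,"rz":0},{"gripper":1,"dx":0.075,"dy":0.122,"dz":0,"rx":0,"ry":0,"rz":0},{"gripper":1,"dx":0.1,"dy":0.163,"dz":0,"rx":0,"ry":0,"rz":0},{"gripper":1,"dx":0.125,"dy":0.205,"dz":0,"rx":0,"ry":0,"rz":0},{"gripper":1,"dx":0.143,"dy":0.235,"dz":-0.02,"rx":0,"ry":0,"rz":0},{"gripper":1,"dx":0.151,"dy":0.248,"dz":-0.06,"rx":0,"ry":0,"rz":0},{"gripper":1,"dx":0.151,"dy":0.248,"dz":-0.1,"rx":0,"ry":0,"rz":0},{"gripper":1,"dx":0.151,"dy":0.248,"dz":-0.12,"rx":0,"ry":0,"rz":0},{"gripper":1,"dx":0.151,"dy":0.248,"dz":-0.12,"rx":0,"ry":0,"rz":0}]' 30
python3 - <<'E'
from h import *
a=read_camera("wrist")["pixels"];b=read_camera("side")["pixels"]
b=cv2.resize(b[120:280,180:340],(384,384),interpolation=cv2.INTER_CUBIC)
cv2.imwrite("pics/over.png",cv2.resize(np.hstack([a,b]),(800,343)))
o=get_obs();print(o["t"],o["eef_pos"],o["contact_force"])
from scipy.spatial.transform import Rotation as R
w,x,y,z=o["tool_rot"];print(R.from_quat([x,y,z,w]).as_matrix().round(3))
E
```

```text
t: 3.5
eef_pos: [0.5881, 0.0165, 0.1271]
tool_rot: [-0.069, -0.701, -0.069, 0.706]
contact_force: [0.1, -1.4, 0.5]
gripper_width: 0.003
3.6 [0.59072311 0.01666188 0.1308626 ] [1.29634198 0.09515767 0.650056  ]
[[ 0.     0.194 -0.981]
 [ 0.    -0.981 -0.194]
 [-1.     0.    -0.   ]]
```

View pics/over.png

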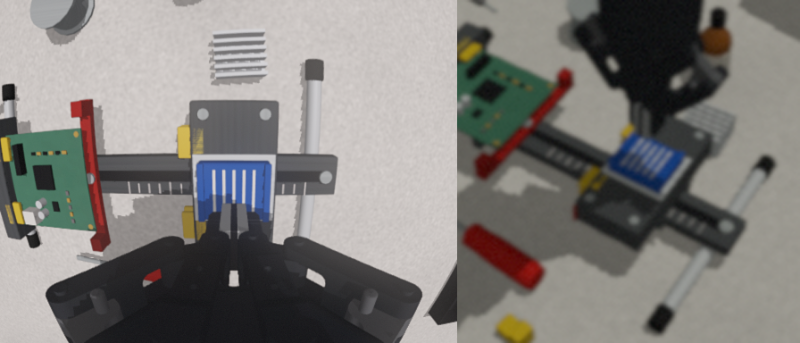

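The wrist view shows the shut fingertips over the pad, centred along the rail, at about column 235 with the ribs at 195 and 272. The side view agrees. Next I'll press down.

```bash
python3 -m jog '[{"gripper":1,"dx":0,"dy":0,"dz":-0.02,"rx":0,"ry":0,"rz":0},{"gripper":1,"dx":0,"dy":0,"dz":-0.034,"rx":0,"ry":0,"rz":0},{"gripper":1,"dx":0,"dy":0,"dz":-0.038,"rx":0,"ry":0,"rz":0},{"gripper":1,"dx":0,"dy":0,"dz":-0.040,"rx":0,"ry":0,"rz":0},{"gripper":1,"dx":0,"dy":0,"dz":-0.042,"rx":0,"ry":0,"rz":0},{"gripper":1,"dx":0,"dy":0,"dz":-0.043,"rx":0,"ry":0,"rz":0},{"gripper":1,"dx":0,"dy":0,"dz":-0.043,"rx":0,"ry":0,"rz":0},{"gripper":1,"dx":0,"dy":0,"dz":-0.043,"rx":0,"ry":0,"rz":0}]' 30
```

```text
t: 4.4
eef_pos: [0.5903, 0.0165, 0.0889]
tool_rot: [0.069, 0.704, 0.069, -0.704]
contact_force: [-5.2, -1.3, 9.3]
gripper_width: -0.002
```

```bash
python3 -m jog '[{"gripper":1,"dx":0,"dy":0,"dz":-0.001,"rx":0,"ry":0,"rz":0},{"gripper":1,"dx":0,"dy":0,"dz":-0.002,"rx":0,"ry":0,"rz":0},{"gripper":1,"dx":0,"dy":0,"dz":-0.002,"rx":0,"ry":0,"rz":0}]' 30; python3 -c "
from h import *
for i in range(4):
  read_camera('side');o=get_obs();print(o['t'],o['eef_pos'],o['contact_force'])"
```

```text
t: 4.7
eef_pos: [0.5904, 0.0165, 0.087]
tool_rot: [0.069, 0.704, 0.069, -0.704]
contact_force: [-5.1, -1.3, 10.0]
gripper_width: 0.002
4.75 [0.59032971 0.01653581 0.08701436] [-4.83516281 -0.27460888 10.38186228]
4.8 [0.59033438 0.01654208 0.08703929] [-5.50010574 -0.53111221 10.08475904]
4.85 [0.59037535 0.01650024 0.08709258] [-4.97711662 -1.13331895 10.11170384]
4.9 [0.59033193 0.01649908 0.08707475] [-4.82091674 -0.5348435   9.87117676]
```

The pad is about 3–4 mm down by height, and 10 N agrees with that. I'll start with a short test slide.

```bash
python3 -m jog '[{"gripper":1,"dx":-0.0002,"dy":0.001,"dz":0,"rx":0,"ry":0,"rz":0},{"gripper":1,"dx":-0.0006,"dy":0.003,"dz":0,"rx":0,"ry":0,"rz":0},{"gripper":1,"dx":-0.0012,"dy":0.006,"dz":0,"rx":0,"ry":0,"rz":0},{"gripper":1,"dx":-0.0018,"dy":0.009,"dz":0,"rx":0,"ry":0,"rz":0},{"gripper":1,"dx":-0.0024,"dy":0.012,"dz":0,"rx":0,"ry":0,"rz":0},{"gripper":1,"dx":-0.003,"dy":0.015,"dz":0,"rx":0,"ry":0,"rz":0}]' 30; python3 - <<'E'
from h import *
a=read_camera("wrist")["pixels"];b=read_camera("side")["pixels"]
b=cv2.resize(b[120:280,180:340],(384,384),interpolation=cv2.INTER_CUBIC)
cv2.imwrite("pics/slide.png",cv2.resize(np.hstack([a,b]),(800,343)))
o=get_obs();print(o["t"],o["eef_pos"],o["contact_force"])
E
```

```text
t: 5.5
eef_pos: [0.5875, 0.0311, 0.0871]
tool_rot: [0.069, 0.704, 0.068, -0.704]
contact_force: [-4.1, -2.7, 10.2]
gripper_width: -0.002
5.6 [0.58733272 0.03184174 0.08710103] [-5.12265829  0.10387751 10.28427095]
```

View pics/slide.png

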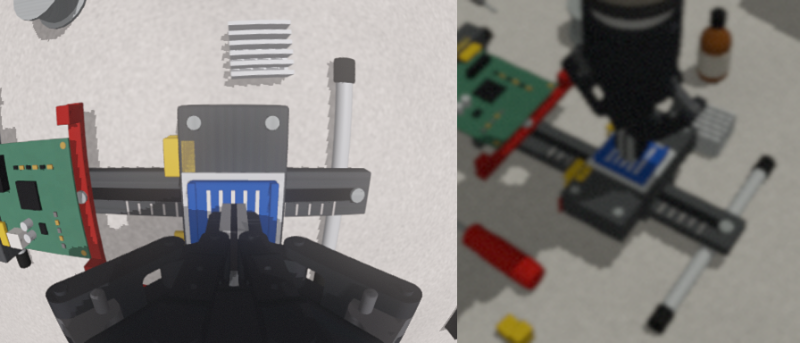

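The jaw moved with the fingers, which stayed centred on the pad, and the force along the rail is small. I'll keep going.

```bash
python3 -m jog '[{"gripper":1,"dx":-0.0006,"dy":0.003,"dz":0,"rx":0,"ry":0,"rz":0},{"gripper":1,"dx":-0.0018,"dy":0.009,"dz":0,"rx":0,"ry":0,"rz":0},{"gripper":1,"dx":-0.003,"dy":0.015,"dz":0,"rx":0,"ry":0,"rz":0},{"gripper":1,"dx":-0.0044,"dy":0.022,"dz":0,"rx":0,"ry":0,"rz":0},{"gripper":1,"dx":-0.0058,"dy":0.029,"dz":0,"rx":0,"ry":0,"rz":0},{"gripper":1,"dx":-0.0072,"dy":0.036,"dz":0,"rx":0,"ry":0,"rz":0},{"gripper":1,"dx":-0.0086,"dy":0.043,"dz":0,"rx":0,"ry":0,"rz":0},{"gripper":1,"dx":-0.01,"dy":0.05,"dz":0,"rx":0,"ry":0,"rz":0},{"gripper":1,"dx":-0.0112,"dy":0.056,"dz":0,"rx":0,"ry":0,"rz":0},{"gripper":1,"dx":-0.0118,"dy":0.059,"dz":0,"rx":0,"ry":0,"rz":0}]' 30; python3 - <<'E'
from h import *
c=read_camera("wrist")["pixels"];b=read_camera("side")["pixels"]
b=cv2.resize(b[120:280,150:310],(384,384),interpolation=cv2.INTER_CUBIC)
cv2.imwrite("pics/slide2.png",cv2.resize(np.hstack([c,b]),(800,343)))
o=get_obs();print(o["t"],o["eef_pos"],o["contact_force"])
E
```

```text
t: 6.6
eef_pos: [0.5757, 0.0911, 0.0871]
tool_rot: [0.069, 0.704, 0.069, -0.703]
contact_force: [-4.7, -2.0, 10.0]
gripper_width: 0.004
6.7 [0.57561078 0.09151653 0.08715416] [-5.19509145  0.37205966 10.06105447]
```

View pics/slide2.png

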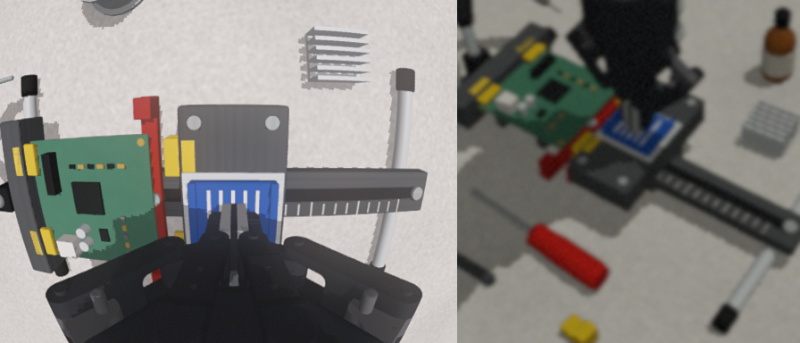

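The jaw is close to the stop, with about 19 mm left by my estimate. I'll approach slowly and watch the force.

```bash
python3 -m jog '[{"gripper":1,"dx":-0.0004,"dy":0.002,"dz":0,"rx":0,"ry":0,"rz":0},{"gripper":1,"dx":-0.001,"dy":0.005,"dz":0,"rx":0,"ry":0,"rz":0},{"gripper":1,"dx":-0.0016,"dy":0.008,"dz":0,"rx":0,"ry":0,"rz":0},{"gripper":1,"dx":-0.0022,"dy":0.011,"dz":0,"rx":0,"ry":0,"rz":0},{"gripper":1,"dx":-0.0026,"dy":0.013,"dz":0,"rx":0,"ry":0,"rz":0},{"gripper":1,"dx":-0.003,"dy":0.015,"dz":0,"rx":0,"ry":0,"rz":0},{"gripper":1,"dx":-0.0032,"dy":0.016,"dz":0,"rx":0,"ry":0,"rz":0}]' 30;
for i in 1 2; do python3 -m jog '[{"gripper":1,"dx":-0.0002,"dy":0.001,"dz":0,"rx":0,"ry":0,"rz":0},{"gripper":1,"dx":-0.0002,"dy":0.001,"dz":0,"rx":0,"ry":0,"rz":0}]' 30 | grep -E "eef|force"; done
```

```text
t: 7.4
eef_pos: [0.5726, 0.1067, 0.0872]
tool_rot: [0.069, 0.704, 0.069, -0.703]
contact_force: [-4.8, -2.3, 10.1]
gripper_width: -0.002
eef_pos: [0.5724, 0.1077, 0.0872]
contact_force: [-4.5, -1.1, 10.0]
eef_pos: [0.5723, 0.1087, 0.0872]
contact_force: [-4.3, -1.6, 10.4]
```

```bash
for i in 1 2 3; do python3 -m jog '[{"gripper":1,"dx":-0.0002,"dy":0.001,"dz":0,"rx":0,"ry":0,"rz":0},{"gripper":1,"dx":-0.0002,"dy":0.001,"dz":0,"rx":0,"ry":0,"rz":0}]' 30 | grep -E "eef|force"; done
```

```text
eef_pos: [0.5721, 0.1093, 0.0871]
contact_force: [-3.2, -1.8, 9.8]
eef_pos: [0.5721, 0.1093, 0.0871]
contact_force: [-3.6, -4.5, 9.5]
eef_pos: [0.5721, 0.1096, 0.0871]
contact_force: [-2.9, -5.8, 9.6]
```

The force rose at TCP y ≈ 0.1093, which is 94.6 mm of travel against the 95 mm expected. I'll look before letting go.

```bash
python3 - <<'E'
from h import *
c=read_camera("wrist")["pixels"];b=read_camera("side")["pixels"]
c=cv2.resize(c[70:330,0:360],(532,384));b=cv2.resize(b[130:250,150:270],(384,384),interpolation=cv2.INTER_CUBIC)
cv2.imwrite("pics/home.png",cv2.resize(np.hstack([c,b]),(800,335)))
o=get_obs();print(o["t"],o["eef_pos"],o["contact_force"])
E
```

```text
8.5 [0.57213468 0.10959332 0.08710854] [-3.5323763  -5.31160295  9.96853379]
```

View pics/home.png

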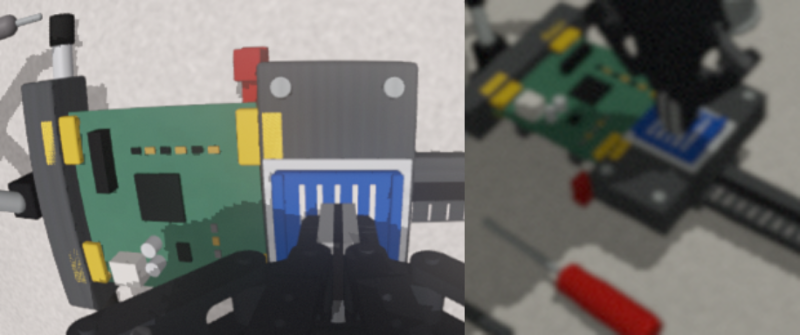

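The jaw is against the red yoke and its yellow clips reach over the board edge. I'll let the pad spring up and rise clear.

```bash
python3 -m jog '[{"gripper":1,"dx":0,"dy":0,"dz":0.002,"rx":0,"ry":0,"rz":0},{"gripper":1,"dx":0.0002,"dy":-0.001,"dz":0.004,"rx":0,"ry":0,"rz":0},{"gripper":1,"dx":0.0004,"dy":-0.002,"dz":0.008,"rx":0,"ry":0,"rz":0},{"gripper":1,"dx":0.0004,"dy":-0.002,"dz":0.015,"rx":0,"ry":0,"rz":0},{"gripper":1,"dx":0.0004,"dy":-0.002,"dz":0.03,"rx":0,"ry":0,"rz":0},{"gripper":1,"dx":0.0004,"dy":-0.002,"dz":0.06,"rx":0,"ry":0,"rz":0},{"gripper":1,"dx":0.0004,"dy":-0.002,"dz":0.1,"rx":0,"ry":0,"rz":0},{"gripper":1,"dx":0.0004,"dy":-0.002,"dz":0.14,"rx":0,"ry":0,"rz":0},{"gripper":1,"dx":0.0004,"dy":-0.002,"dz":0.17,"rx":0,"ry":0,"rz":0},{"gripper":1,"dx":0.0004,"dy":-0.002,"dz":0.18,"rx":0,"ry":0,"rz":0}]' 30
python3 -m jog '[{"gripper":1,"dx":0,"dy":-0.04,"dz":0,"rx":0,"ry":0,"rz":0},{"gripper":1,"dx":0,"dy":-0.085,"dz":0,"rx":0,"ry":0,"rz":0},{"gripper":1,"dx":0,"dy":-0.13,"dz":0,"rx":0,"ry":0,"rz":0},{"gripper":1,"dx":0,"dy":-0.175,"dz":0,"rx":0,"ry":0,"rz":0},{"gripper":1,"dx":0,"dy":-0.22,"dz":0,"rx":0,"ry":0,"rz":0},{"gripper":1,"dx":0,"dy":-0.26,"dz":0,"rx":0,"ry":0,"rz":0},{"gripper":1,"dx":0,"dy":-0.28,"dz":0,"rx":0,"ry":0,"rz":0},{"gripper":1,"dx":0,"dy":-0.28,"dz":0,"rx":0,"ry":0,"rz":0}]' 30
python3 - <<'E'
from h import *
c=read_camera("top")
for l in("pad_top","jaw_face","board","heatsink","flux","spool"):
    r=cut_out("top",l)
    if not r: print(l,"none");continue
    P,u,v=pts(c,r[0]["mask"])
    lo,hi={"pad_top":(.064,.078),"jaw_face":(.058,.078),"board":(.047,.056)}.get(l,(0,.1))
    P=P[(P[:,2]>lo)&(P[:,2]<hi)]
    q=cv2.minAreaRect(P[:,:2].astype(np.float32));print(l,np.round(q[0],4),np.round(q[1],3),"med",np.round(np.median(P,0),4))
a=cv2.resize(c["pixels"][130:290,50:350],(800,427),interpolation=cv2.INTER_CUBIC);cv2.imwrite("pics/end.png",a)
E
```

```text
t: 9.5
eef_pos: [0.5734, 0.1107, 0.2704]
tool_rot: [0.069, 0.706, 0.07, -0.701]
contact_force: [0.1, 0.2, 0.4]
gripper_width: 0.003
t: 10.3
eef_pos: [0.5707, -0.1746, 0.2649]
tool_rot: [-0.067, -0.703, -0.067, 0.704]
contact_force: [-0.3, -0.2, -0.4]
gripper_width: -0.001
pad_top [0.5732 0.1116] [0.044 0.052] med [0.5725 0.1114 0.0718]
jaw_face [0.572  0.1163] [0.129 0.074] med [0.5713 0.1116 0.0623]
board [0. 0.] [0. 0.] med [nan nan nan]
heatsink [0.6962 0.0335] [0.041 0.048] med [0.696  0.035  0.0221]
flux [0.7677 0.0822] [0.03 0.04] med [0.7609 0.0843 0.0553]
spool [0.7296 0.222 ] [0.057 0.054] med [0.7261 0.2197 0.0403]
  return _methods._mean(a, axis=axis, dtype=dtype,
  ret = um.true_divide(
```

View pics/end.png

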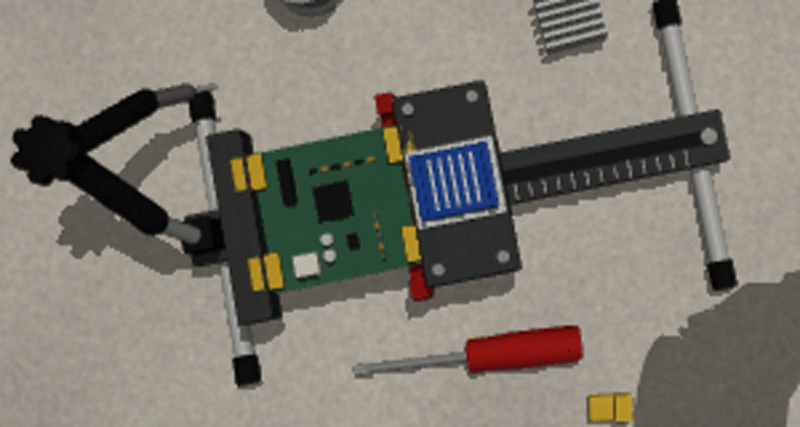

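```bash
python3 - <<'E'
from h import *
for n in ("top","side"):
    c=read_camera(n);P,u,v=pts(c);px=c["pixels"][v,u].astype(int)
    g=(px[:,1]>px[:,2]+15)&(px[:,1]>px[:,0]+5)&(np.hypot(P[:,0]-.556,P[:,1]-.194)<.08)&(P[:,2]>.03)
    Q=P[g];A=np.c_[Q[:,:2]-[.556,.194],np.ones(len(Q))];k=np.abs(Q[:,2]-np.median(Q[:,2]))<.003
    q=cv2.minAreaRect(Q[k][:,:2].astype(np.float32))
    print(n,g.sum(),np.round(q[0],4),np.round(q[1],3),"tilt,z",np.round(np.linalg.lstsq(A[k],Q[k,2],rcond=None)[0],4))
o=get_obs();print(o["t"],o["contact_force"])
hand_in()
E
```

```text
top 2173 [0.5567 0.1943] [0.096 0.1  ] tilt,z [ 0.0025 -0.0018  0.0513]
side 1073 [0.554 0.195] [0.096 0.099] tilt,z [ 0.     -0.0005  0.0514]
10.75 [ 0.94522158 -0.30737959  0.17242453]
the job is handed in; nothing more can be done
```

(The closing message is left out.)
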